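# Seat the splined gear on the gearbox shaft and hold it for the snap ring

### The job

Turn the gearbox on its repair stand by the crank until the shaft points straight up and the stand's spring plunger has clicked into its notch. Then fit the large gear with the long hub, hub upwards, over the shaft, turn it until the splines mesh, and push it down fully home against the sprung collar. Finish while still holding it pressed home with the gripper, so that the snap ring can be fitted, and leave the other things on the bench alone.

Things in the scene. Friction and masses are not known exactly. Their poses are not given: they have to be found in the camera images.
- stand: grey repair stand bolted to the bench, carrying a cast gearbox. Origin: centre below the gearbox, on the bench. Base plate 160 x 195 x 12 mm, one upright at its +y side (146 mm high, plunger to 205 mm), black crank outside it. The level hinge axis runs along the stand's y, 115 mm above the bench, through the gearbox. x and y axes are level, z up
- turn (a joint): angle of the gearbox about the stand's +y axis (right-handed), rad. 0 = shaft straight up, seated in the notch between two lugs of the index plate; positive = shaft leaning to the stand's +x. Starts at 0.75 to 1.35, range -0.3 to 1.75, stays where left. Turning takes up to 5 N at the crank grip; from 0.35 to 0.15 a lug lifts the spring plunger (up to 16 N), which pulls into 0 from 0.08 either side
- crank_grip (a point): middle of the level black round crank grip, 16 mm diameter, 78 mm long, along y, free at its outer (+y) end; 152 mm out along y from the stand's origin. It circles the hinge axis at 95 mm radius, its arm leaning 0.873 rad further to the stand's -x than the shaft: grip 0.17 to 0.22 m above the bench, pulled towards -x to raise the shaft. Its axes turn with the gearbox (z along the shaft)
- shaft_seat (a point): on the output shaft's axis, 58 mm from the hinge axis, where the gear's underside lies when fully home. z points along the shaft to its end, x through the middle of one of its six spline teeth (60 degrees apart; phase varies, locked up to 2.5 N m). Teeth 6 mm wide, 32 mm over tips, 25 mm root, from 20 to 46 mm along z; above them a plain nose 25 mm in diameter up to 62 mm, its last 5 mm tapered
- collar (a joint): travel of the sprung collar (44 mm ring round the shaft, under the gear), m: 0 = free, its top 9 mm above shaft_seat; 0.009 = pressed fully down against its stop, its top level with shaft_seat. Spring 8 N at first touch, 16 N fully down: more than the gear weighs, so it lifts a gear that is let go
- gear_mid (a point): middle of the large loose steel gear, 23 mm above its underside; it stands hub up on the bench, about 0.5 kg. Toothed disc 72 mm diameter, 16 mm high; above it a smooth hub 44 mm diameter, from 16 to 46 mm height. Through bore 27.5 mm with six grooves (33.5 mm across, 7.6 mm wide: 0.05 rad play either way on the splines), one along its x axis, 60 degrees apart. z up along the hub
- spare_mid (a point): middle of a smaller flat gear without hub, 55 mm diameter, 14 mm high, lying on the bench: not for this shaft, leave it alone
- drawer_mid (a point): middle of a clear plastic drawer full of nuts, 140 x 62 x 40 mm, on the bench: leave it alone
- pliers_mid (a point): circlip pliers, about 145 x 65 x 12 mm, lying flat on the bench: leave them alone
- tin_mid (a point): middle of an upright grease tin, 72 mm diameter, 75 mm high: leave it alone

How it is judged:
By the outcome, as a careful person would: the job done as asked, in the order asked, and still so for the second after the job is handed in, while the arm keeps its last pose, push and grip.
It also fails if it takes over 72 s, if anything falls off the work surface, if the arm or the gripper's body presses on something with over 40 N, if the wrist force passes 120 N, or if a joint passes its speed limit or range.

### The arm

A 6-joint arm with a two-finger parallel gripper is mounted at the origin on the work surface. World frame = base frame: x ahead of the robot, y to its left, z up, the work surface at z = 0. Lengths are in m, angles in rad, forces in N, time in s.
With the tool pointing down it reaches from about 0.275 to 0.85 m from the base axis. Payload 19 kg.
Tool frame: the origin (TCP) lies between the finger pads; the fingertips stand 22 mm ahead of it and the grasp point (between the pads) lies 3 mm ahead of it (nose_length is the distance from the TCP to the fingertips, in m); z points along the fingers, y is the line along which they close (so a half turn about z gives the same grasp; the last joint's range is limited). The gripper opens to 85 mm and grips with 20 to 120 N. Pads are 22 mm wide; open, the fingers measure 114 mm over their backs; the gripper's body (76 mm by 85 mm) begins 54 mm behind the grasp point. The pads swing forward as they close: fully open they stand 13 mm farther back than shut.
Start: joints at [-1.443, 0.15, 1.437, -0, 1.554, -0.134], TCP at [0.149, -0.555, 0.253] pointing down, gripper open.
Joint ranges: [-2.8, 2.8], [-0.68, 2.1], [0.12, 2.68], [-1.39, 4.53], [0.16, 2.79], [-2.81, 2.81]. Speed limits (rad/s): [1.89, 1.89, 2.22, 3.01, 3.01, 3.01].

### API

Orientations are given as a rotation vector (axis times angle).
In Python, from station import * gives the robot as it stands.
- The arm moves only by the tool arm_command, never from a script. Its argument "moves" is a list that holds one entry, the list of rows, each a list of 7 numbers: the shift along the tool's x, y, z scaled (see below), then the turn, a rotation vector about the tool's x, y, z scaled (see below), then the gripper's target within -1 to 1 (fully open at 1, half-way at 0, shut at -1). A call has exactly 10 rows; each row is the pose to reach, as a shift and turn from the pose commanded when the call began, along the tool's axes at that moment; what a row does not reach only later rows make up. The controller multiplies each number of a shift by 0.4 m and each number of a turn by 90 degrees. A row lasts 1/12 s, in which the tool goes at most 41.7 mm and 7.16 degrees, less where a joint would pass 70% of its speed; a pose out of reach is approached as far as the arm can. A call with a number of a shift or a turn outside -1 to 1 is refused whole. A call with a gripper value outside its range is refused whole. The fingers move at their own pace and stop on an object; "squeeze" is the grip in N (left out, the last holds). Time passes only in rows, so rows that repeat a pose let the fingers close, or fill a call up. It gives the time, the measured TCP pose, the force, the opening and the grip force at its end, in the units of the state.
- observe(): the state, without advancing time (a new reading comes with each control period).
- camera(name): name is "side" or "top"; returns (picture, depth): 400x640x3 uint8, red, green, blue; 400x640 float32, m along the optical axis (not along the pixel's ray), 0 where there is no reading.
- camera_info(name): a dict with "intrinsics" (3x3 intrinsics, pixels), "k1" (the pictures are not rectified: a ray, as slopes to the right and down, at radius r is drawn at 1 + k1 r^2 times it, then the intrinsics apply), "R" (3x3) and "t" (3): a world point X has camera coordinates R X + t. Camera axes: x right, y down, z forward; pixel columns grow to the right and rows downward; lengths in m; the calibration is good to about 2 mm. A picture is of the moment at which its call begins. camera_info takes no time and is no camera call.
- job_done(): hands the job in; it is judged then, once.
The state is a dict: "time_s": time; "q": joint angles; "joint_velocities": joint speeds; "joint_torque": joint torques, N m; "tool_pos": TCP position; "tool_rot": TCP orientation; "wrist_force": force on the tool from outside, world axes, zero at the start; "torque": the same for the moment, N m; "width": opening from 0.0 (shut) to 1.0 (fully open); "grip_force": force on a finger pad.
Only numpy, scipy, OpenCV 4.12 (cv2) and the standard library are available. Lean on these libraries where they do the work, as an engineer would, in place of code of your own. Each camera call takes 0.05 s, during which the arm holds its last target. There are 200 camera calls.

## Working session

There is one attempt and no reset: what is moved stays moved. The work goes in short steps, Python scripts to look and compute and a tool call to move; the robot and the scene stay as the last step left them, time stands still between calls to the robot, and variables do not carry over. Pictures are saved under pics/ and viewed, at most 10 in all, crops included, and the job is handed in when it is done.

Besides the shell and the picture viewer there is one more tool, called by a JSON object that holds its "api" and its "payload". arm_command: Moves the arm, as the interface text tells. Shifts and turns lie within -1 to 1; 1 stands for 0.4 m of shift or 90 degrees of turn. Its arguments: {"type":"object","properties":{"moves":{"type":"array"},"squeeze":{"type":"number"}},"required":["moves"]}

```bash
mkdir -p pics; ls; cat > h.py <<'E'
from station import *
import numpy as np, cv2
from scipy.spatial.transform import Rotation as Ro
def cam(n):
    p,d=camera(n); np.savez('last_'+n,p=p,d=d); return p,d
def load(n):
    z=np.load('last_'+n+'.npz'); return z['p'],z['d']
def unproj(n,uv,z):
    c=camera_info(n); K=np.array(c['intrinsics']); uv=np.atleast_2d(uv).astype(float)
    s=np.c_[(uv[:,0]-K[0,2])/K[0,0],(uv[:,1]-K[1,2])/K[1,1]]; u=s.copy()
    for _ in range(20): u=s/(1+c['k1']*(u**2).sum(1,keepdims=True))
    X=np.c_[u,np.ones(len(u))]*np.reshape(z,(-1,1)); return (X-np.array(c['t']))@np.array(c['R'])
def cloud(n,d):
    v,u=np.mgrid[0:d.shape[0],0:d.shape[1]]
    P=unproj(n,np.c_[u.ravel(),v.ravel()],d.ravel()); P[d.ravel()<=0]=np.nan; return P.reshape(*d.shape,3)
def proj(n,X):
    c=camera_info(n); K=np.array(c['intrinsics']); C=np.atleast_2d(X)@np.array(c['R']).T+np.array(c['t'])
    u=C[:,:2]/C[:,2:]; u=u*(1+c['k1']*(u**2).sum(1,keepdims=True)); return u@K[:2,:2].T+K[:2,2]
def plane(n,uv,h):
    a=unproj(n,uv,1.0); b=unproj(n,uv,2.0); return a+(b-a)*((h-a[:,2:])/(b-a)[:,2:])
def st():
    o=observe(); print({k:np.round(o[k],4).tolist() for k in ('time_s','q','tool_pos','tool_rot','wrist_force','torque','width','grip_force')}); return o
def shift(target,Rt=None):
    o=observe(); R=Ro.from_rotvec(o['tool_rot']); s=R.inv().apply(np.array(target)-o['tool_pos'])/0.4
    t=np.zeros(3) if Rt is None else (R.inv()*Rt).as_rotvec()/(np.pi/2)
    print('cmd',np.round(s,4),np.round(t,4))
E
python3 - <<'E'
from h import *
st()
for n in ('side','top'):
    p,d=cam(n); cv2.imwrite(f'pics/{n}0.png',p[:,:,::-1]); c=camera_info(n)
    print(n,c['k1'],np.round(c['intrinsics'],1).tolist(),np.round(-np.array(c['R']).T@c['t'],3),np.round(c['R'],2).tolist(),(d>0).mean())
E
```

```text
pics
{'time_s': 0.0, 'q': [-1.443, 0.151, 1.438, -0.0, 1.5538, -0.134], 'tool_pos': [0.1488, -0.5552, 0.2527], 'tool_rot': [-3.1135, -0.4099, 0.0], 'wrist_force': [-0.6158, 0.4703, -0.3759], 'torque': [0.0352, -0.0045, 0.0056], 'width': 0.998, 'grip_force': 0.0}
side -0.0932625900859645 [[475.6, 0.0, 319.6], [0.0, 475.6, 202.7], [0.0, 0.0, 1.0]] [0.541 0.583 0.918] [[-1.0, -0.1, -0.01], [-0.07, 0.8, -0.6], [0.07, -0.6, -0.8]] 0.9959453125
top -0.15081189054944025 [[502.8, 0.0, 322.4], [0.0, 502.8, 197.5], [0.0, 0.0, 1.0]] [ 0.456 -0.044  1.409] [[0.0, -1.0, -0.02], [-1.0, -0.0, -0.09], [0.09, 0.02, -1.0]] 0.99596484375
```

View pics/side0.png

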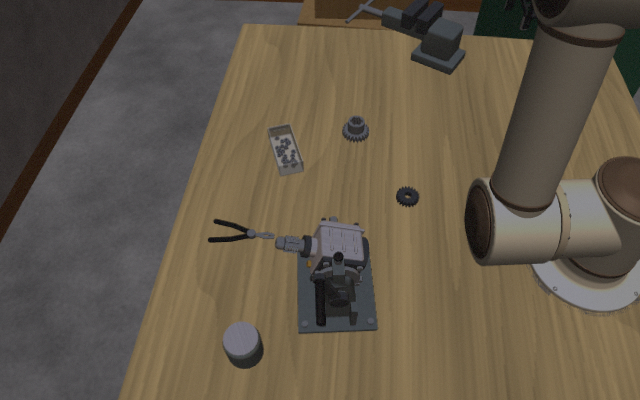

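View pics/top0.png

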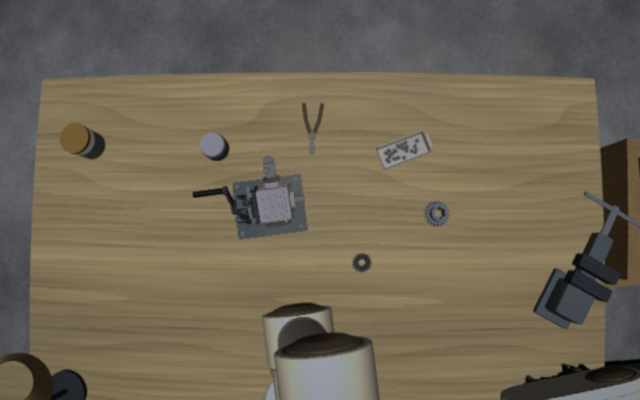

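Side picture: the stand is near (337,280), its shaft at (290,243), the crank grip at (320,300), the large gear at (356,128) and the spare at (407,196). Top picture: the stand is near (270,207), the grip at (208,193), the gear at (436,213).

```bash
python3 - <<'E'
from h import *
p,d=load('top'); a=cv2.resize(p[130:260,180:320],None,fx=4,fy=4,interpolation=cv2.INTER_CUBIC)
b=cv2.resize(p[190:236,415:461],(240,240),interpolation=cv2.INTER_CUBIC)
q,e=load('side'); c=cv2.resize(q[105:150,335:380],(240,240),interpolation=cv2.INTER_CUBIC)
im=np.zeros((520,800,3),np.uint8); im[:,:560]=a; im[:240,560:]=b; im[250:490,560:]=c
im=cv2.convertScaleAbs(im,alpha=1.6); cv2.imwrite('pics/crop1.png',im[:,:,::-1])
P=cloud('top',d)
# gear hub top
g=P[190:240,410:465].reshape(-1,3); print('bench z',np.nanmedian(P[280:290,400:450,2]))
for lo,hi in((.04,.055),(.012,.022)):
    s=g[(g[:,2]>lo)&(g[:,2]<hi)]; print('gear',lo,len(s),s.mean(0).round(4),((s.min(0)+s.max(0))/2).round(4),np.ptp(s,axis=0).round(3))
G=cloud('side',e)[105:150,335:380].reshape(-1,3)
s=G[(G[:,2]>.04)&(G[:,2]<.055)];print('side gear',len(s),((s.min(0)+s.max(0))/2).round(4),np.ptp(s,axis=0).round(3))
for n,D,box in(('top',d,(145,230,185,310)),):
  C=cloud(n,D)[box[0]:box[1],box[2]:box[3]]
  for (u,v) in((268,160),(268,170),(270,180),(200,194),(210,193),(220,191),(272,205)): print(u,v,P[v,u].round(4))
S=cloud('side',e)
for (u,v) in((280,242),(290,243),(300,245),(320,285),(320,300),(321,318),(338,256)): print('side',u,v,S[v,u].round(4))
E
```

```text
bench z -0.00036760404194887157
gear 0.04 119 [ 0.5415 -0.3423  0.0457] [ 0.5423 -0.3416  0.0463] [0.042 0.045 0.012]
gear 0.012 196 [ 0.5403 -0.3387  0.0161] [ 0.5414 -0.3426  0.017 ] [0.07  0.073 0.01 ]
side gear 116 [ 0.5418 -0.343   0.0451] [0.043 0.044 0.01 ]
268 160 [nan nan nan]
268 170 [0.6419 0.1133 0.1542]
270 180 [0.6163 0.1078 0.1548]
200 194 [0.5747 0.271  0.2128]
210 193 [0.5771 0.2462 0.2136]
220 191 [0.5821 0.2219 0.2128]
272 205 [nan nan nan]
side 280 242 [0.6673 0.1194 0.1623]
side 290 243 [0.6497 0.1139 0.1525]
side 300 245 [0.6306 0.1149 0.1499]
side 320 285 [0.5814 0.2256 0.2101]
side 320 300 [0.5789 0.2519 0.2088]
side 321 318 [0.5743 0.2827 0.2087]
side 338 256 [0.5561 0.162  0.2003]
```

View pics/crop1.png

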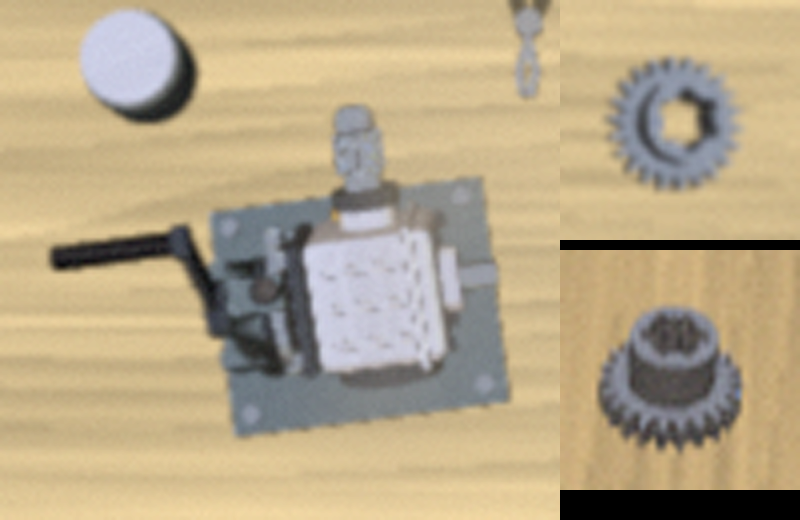

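The crop shows the base plate corners at about (208,212), (483,176), (511,402) and (236,438). The shaft points along stand +x with its nose at (353,118), and the grip runs from (52,258) to (180,242). The gear stands hub up.

```bash
python3 - <<'E'
from h import *
p,d=load('top'); q,e=load('side')
uv=np.array([(208,212),(483,176),(511,402),(236,438)])/4-0.375+[180,130]
C=plane('top',uv,0.012); print(C.round(4)); o=C.mean(0); 
print('edges',[np.linalg.norm(C[i]-C[(i+1)%4]).round(4) for i in range(4)])
ey=(C[0]-C[1])+(C[3]-C[2]); ex=(C[0]-C[3])+(C[1]-C[2])
y1=np.arctan2(-ey[0],ey[1]); y2=np.arctan2(ex[1],ex[0]); print('o',o,'yaw',y1,y2)
# grip axis from clouds
for n,D,(r0,r1,c0,c1) in(('top',d,(185,200,192,222)),('side',e,(270,326,312,330))):
    P=cloud(n,D)[r0:r1,c0:c1].reshape(-1,3); P=P[(P[:,2]>.195)&(P[:,2]<.225)]; m=P.mean(0); w=np.linalg.svd(P-m)[2][0]; print(n,len(P),m.round(4),P.min(0).round(3),P.max(0).round(3),'yaw',np.arctan2(-w[0],w[1])%np.pi)
yaw=(y1+y2)/2; R=Ro.from_euler('z',yaw)
for n,D in(('top',d),('side',e)):
    P=cloud(n,D).reshape(-1,3); L=R.inv().apply(P-[o[0],o[1],0])
    s=L[(abs(L[:,1])<.03)&(L[:,0]>.085)&(L[:,0]<.14)&(L[:,2]>.1)&(L[:,2]<.2)]
    m=s.mean(0); w=np.linalg.svd(s-m)[2][0]; print(n,'shaft',len(s),m.round(4),w.round(3),s.min(0).round(3),s.max(0).round(3))
    g=L[(L[:,1]>.13)&(L[:,1]<.18)&(L[:,2]>.19)&(L[:,2]<.23)]; print('grip local',len(g),g.mean(0).round(4),g.min(0).round(4),g.max(0).round(4))
E
```

```text
[[0.627  0.2338 0.012 ]
 [0.6527 0.0397 0.012 ]
 [0.4945 0.019  0.012 ]
 [0.4683 0.211  0.012 ]]
edges [np.float64(0.1958), np.float64(0.1596), np.float64(0.1938), np.float64(0.1604)]
o [0.56060408 0.12587375 0.012     ] yaw 0.1335257589322097 0.13665713478654892
top 196 [0.5786 0.2556 0.2095] [0.568 0.219 0.2  ] [0.59  0.293 0.217] yaw 0.13513444565669158
side 531 [0.5799 0.2472 0.2087] [0.567 0.204 0.195] [0.595 0.292 0.217] yaw 0.12223529457087459
top shaft 76 [ 0.0986 -0.0215  0.1573] [-0.966  0.222 -0.129] [ 0.085 -0.03   0.142] [ 0.116 -0.01   0.166]
grip local 88 [0.0352 0.1465 0.2095] [0.0281 0.1301 0.2   ] [0.0436 0.1642 0.2174]
side shaft 187 [ 0.0987 -0.0201  0.1536] [-0.802  0.293 -0.521] [ 0.085 -0.03   0.133] [ 0.116 -0.011  0.165]
grip local 194 [0.0356 0.1477 0.2081] [0.0279 0.1306 0.1982] [0.043  0.163  0.2122]
```

```bash
cat >> h.py <<'E'
YAW=0.135; RS=Ro.from_euler('z',YAW); O=np.array([.5606,.1259,0])+RS.apply([0,-.0205,0])
def W(l): return O+RS.apply(l)
def down(yx,lean=0): # tool x axis at yaw yx, then turned by lean about tool x
    return Ro.from_euler('z',yx)*Ro.from_euler('x',np.pi)*Ro.from_euler('x',lean)
def grip(turn,y=.158): f=turn-.873; return W([.095*np.sin(f),y,.115+.095*np.cos(f)])
E
python3 - <<'E'
from h import *
g=grip(1.234); print(O,g)
shift(g+[0,0,.12],down(YAW+np.pi/2))
E
```

```text
[0.5633591  0.10558652 0.        ] [0.57534347 0.2666651  0.20387669]
cmd [ 1.5619 -1.7089 -0.1757] [-5.000e-04 -6.000e-04 -9.193e-01]
```

{"api": "arm_command", "payload": {"moves": [[[0.07, -0.08, -0.1, 0, 0, -0.05, 1], [0.14, -0.15, -0.17, 0, 0, -0.1, 1], [0.21, -0.23, -0.17, 0, 0, -0.15, 1], [0.28, -0.31, -0.17, 0, 0, -0.2, 1], [0.35, -0.38, -0.17, 0, 0, -0.25, 1], [0.42, -0.46, -0.17, 0, 0, -0.3, 1], [0.49, -0.54, -0.17, 0, 0, -0.35, 1], [0.56, -0.61, -0.17, 0, 0, -0.4, 1], [0.63, -0.69, -0.17, 0, 0, -0.46, 1], [0.7, -0.77, -0.17, 0, 0, -0.5, 1]]], "squeeze": 40}}

```text
time_s: 0.93
tool_pos: [0.3305, -0.202, 0.3212]
tool_rot: [2.717, 1.577, 0.0]
wrist_force: [1.9, -0.8, 0.5]
width: 1.001
grip_force: 0.0
```

```bash
python3 - <<'E'
from h import *
st(); g=grip(1.234)
shift(g+[0,0,.12],down(YAW+np.pi/2))
E
```

```text
{'time_s': 0.9333, 'q': [-0.7483, -0.2645, 1.6947, 0.0001, 1.7112, -0.2293], 'tool_pos': [0.3305, -0.202, 0.3212], 'tool_rot': [2.7169, 1.5771, 0.0002], 'wrist_force': [1.8748, -0.8239, 0.5358], 'torque': [0.0364, -0.061, -0.009], 'width': 1.0008, 'grip_force': 0.0}
cmd [ 1.321  -0.0496 -0.0065] [ 1.000e-04 -0.000e+00 -4.163e-01]
```

{"api": "arm_command", "payload": {"moves": [[[0.1, -0.005, 0, 0, 0, -0.04, 1], [0.2, -0.01, 0, 0, 0, -0.08, 1], [0.3, -0.015, 0, 0, 0, -0.12, 1], [0.4, -0.02, 0, 0, 0, -0.16, 1], [0.5, -0.025, 0, 0, 0, -0.2, 1], [0.6, -0.03, 0, 0, 0, -0.24, 1], [0.7, -0.035, 0, 0, 0, -0.28, 1], [0.8, -0.04, 0, 0, 0, -0.32, 1], [0.9, -0.045, 0, 0, 0, -0.36, 1], [1.0, -0.05, 0, 0, 0, -0.416, 1]]]}}

```text
time_s: 1.77
tool_pos: [0.5133, 0.1547, 0.3211]
tool_rot: [-2.069, -2.364, 0.0]
wrist_force: [0.0, -0.7, 0.4]
width: 1.002
grip_force: 0.0
```

```bash
python3 - <<'E'
from h import *
st(); g=grip(1.234)
shift(g+[0,0,.12],down(YAW+np.pi/2));shift(g+[0,0,.003],down(YAW+np.pi/2))
E
```

```text
{'time_s': 1.7667, 'q': [0.1489, 0.0553, 1.4068, 0.0, 1.6797, 0.0161], 'tool_pos': [0.5133, 0.1547, 0.3211], 'tool_rot': [-2.069, -2.3639, 0.0002], 'wrist_force': [0.0242, -0.7045, 0.4013], 'torque': [-0.0332, -0.0428, -0.0171], 'width': 1.0017, 'grip_force': 0.0}
cmd [ 0.2569  0.1907 -0.007 ] [-0.0001 -0.     -0.0014]
cmd [0.2569 0.1908 0.2855] [-0.0001 -0.     -0.0014]
```

{"api": "arm_command", "payload": {"moves": [[[0.086, 0.064, 0, 0, 0, 0, 1], [0.17, 0.127, 0, 0, 0, 0, 1], [0.257, 0.191, 0, 0, 0, 0, 1], [0.257, 0.191, 0.04, 0, 0, 0, 1], [0.257, 0.191, 0.1, 0, 0, 0, 1], [0.257, 0.191, 0.16, 0, 0, 0, 1], [0.257, 0.191, 0.22, 0, 0, 0, 1], [0.257, 0.191, 0.26, 0, 0, 0, 1], [0.257, 0.191, 0.285, 0, 0, 0, 1], [0.257, 0.191, 0.285, 0, 0, 0, 1]]]}}

```text
time_s: 2.6
tool_pos: [0.5748, 0.2641, 0.205]
tool_rot: [-2.071, -2.359, 0.004]
wrist_force: [-0.2, -0.8, -1.1]
width: 0.999
grip_force: 0.0
```

```bash
python3 - <<'E'
from h import *
st(); p,d=cam('side'); cv2.imwrite('pics/g1.png',cv2.resize(p[190:350,230:430],None,fx=3,fy=3)[:,:,::-1])
E
```

```text
{'time_s': 2.6, 'q': [0.3089, 0.2912, 1.3644, 0.0001, 1.4894, 0.179], 'tool_pos': [0.5748, 0.2641, 0.205], 'tool_rot': [-2.0715, -2.3595, 0.0044], 'wrist_force': [-0.1696, -0.7998, -1.0784], 'torque': [0.0094, -0.0081, 0.0011], 'width': 0.9986, 'grip_force': 0.0}
```

View pics/g1.png

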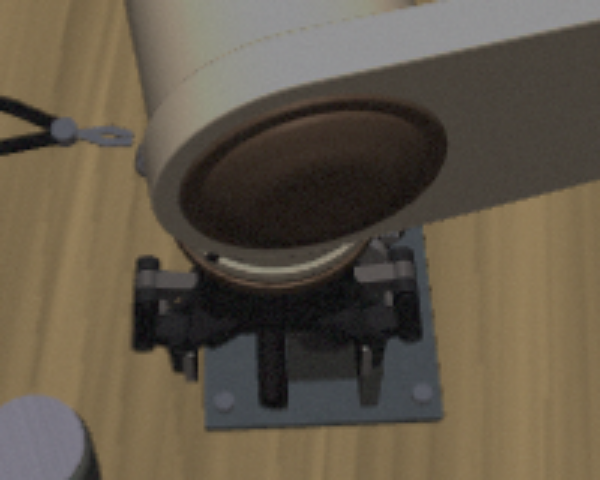

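The fingers straddle the grip, whose end is visible at (272,390) between the fingers at (180,360) and (370,375). Close.

{"api": "arm_command", "payload": {"moves": [[[0, 0, 0, 0, 0, 0, -0.5], [0, 0, 0, 0, 0, 0, -1], [0, 0, 0, 0, 0, 0, -1], [0, 0, 0, 0, 0, 0, -1], [0, 0, 0, 0, 0, 0, -1], [0, 0, 0, 0, 0, 0, -1], [0, 0, 0, 0, 0, 0, -1], [0, 0, 0, 0, 0, 0, -1], [0, 0, 0, 0, 0, 0, -1], [0, 0, 0, 0, 0, 0, -1]]], "squeeze": 40}}

```text
time_s: 3.48
tool_pos: [0.5758, 0.2644, 0.2079]
tool_rot: [2.072, 2.36, 0.002]
wrist_force: [3.1, 1.0, 5.6]
width: 0.172
grip_force: 39.2
```

```bash
cat > path.py <<'E'
from h import *
# relative to the held pose: g0=measured turn; tool leans l(turn)
def path(t0,ts,l0,ls):
    a0=down(YAW+np.pi/2,l0)
    for t,l in zip(ts,ls):
        d=grip(t)-grip(t0)
        # keep grasp point (3mm ahead) on the grip
        R=down(YAW+np.pi/2,l); d=d-.003*(R.apply([0,0,1])-a0.apply([0,0,1]))
        print(np.round(t,3),np.round(a0.inv().apply(d)/.4,4).tolist(),np.round((l-l0)/(np.pi/2),3))
E
python3 - <<'E'
from path import *
o=st(); R=Ro.from_rotvec(o['tool_rot']); gp=o['tool_pos']+R.apply([0,0,.003]); l=RS.inv().apply(gp-O); print(l, .873+np.arctan2(l[0],l[2]-.115), np.hypot(l[0],l[2]-.115))
ts=np.linspace(1.234,.5,11)[1:]; path(1.234,ts,0,0*ts)
path(1.234,np.linspace(.5,-.03,11),0,np.zeros(11))
E
```

```text
{'time_s': 3.4833, 'q': [0.3088, 0.2892, 1.3612, 0.0001, 1.4898, 0.179], 'tool_pos': [0.5758, 0.2644, 0.2079], 'tool_rot': [2.0722, 2.3603, 0.002], 'wrist_force': [3.0749, 1.0378, 5.5817], 'torque': [0.0977, -0.6495, 0.0868], 'width': 0.1716, 'grip_force': 39.1589}
[0.03374935 0.15564829 0.20489868] 1.2321348036563256 0.09602494719268899
1.161 [0.0, -0.0165, -0.0056] 0.0
1.087 [0.0, -0.0334, -0.0099] 0.0
1.014 [-0.0, -0.0506, -0.013] 0.0
0.94 [0.0, -0.0679, -0.0148] 0.0
0.867 [0.0, -0.0853, -0.0153] 0.0
0.794 [0.0, -0.1027, -0.0146] 0.0
0.72 [0.0, -0.12, -0.0125] 0.0
0.647 [0.0, -0.1372, -0.0093] 0.0
0.573 [0.0, -0.154, -0.0047] 0.0
0.5 [0.0, -0.1704, 0.001] 0.0
0.5 [0.0, -0.1704, 0.001] 0.0
0.447 [0.0, -0.182, 0.0059] 0.0
0.394 [0.0, -0.1933, 0.0114] 0.0
0.341 [0.0, -0.2044, 0.0175] 0.0
0.288 [0.0, -0.215, 0.0242] 0.0
0.235 [0.0, -0.2253, 0.0314] 0.0
0.182 [0.0, -0.2352, 0.0392] 0.0
0.129 [0.0, -0.2447, 0.0474] 0.0
0.076 [0.0, -0.2538, 0.0562] 0.0
0.023 [0.0, -0.2623, 0.0654] 0.0
-0.03 [0.0, -0.2704, 0.0751] 0.0
```

```bash
python3 - <<'E'
from path import *
ts=np.linspace(1.234,.5,11)[1:]; path(1.234,ts,0,np.linspace(0,-.4,11)[1:])
E
```

```text
1.161 [0.0, -0.0168, -0.0055] -0.025
1.087 [0.0, -0.034, -0.0099] -0.051
1.014 [-0.0, -0.0515, -0.0129] -0.076
0.94 [0.0, -0.0691, -0.0147] -0.102
0.867 [0.0, -0.0868, -0.0152] -0.127
0.794 [0.0, -0.1045, -0.0143] -0.153
0.72 [0.0, -0.1221, -0.0122] -0.178
0.647 [0.0, -0.1395, -0.0089] -0.204
0.573 [0.0, -0.1566, -0.0042] -0.229
0.5 [0.0, -0.1734, 0.0016] -0.255
```

{"api": "arm_command", "payload": {"moves": [[[0, -0.017, -0.0055, -0.025, 0, 0, -1], [0, -0.034, -0.01, -0.05, 0, 0, -1], [0, -0.0515, -0.013, -0.075, 0, 0, -1], [0, -0.069, -0.0145, -0.1, 0, 0, -1], [0, -0.087, -0.015, -0.125, 0, 0, -1], [0, -0.1045, -0.0145, -0.15, 0, 0, -1], [0, -0.122, -0.012, -0.18, 0, 0, -1], [0, -0.1395, -0.009, -0.205, 0, 0, -1], [0, -0.1565, -0.004, -0.23, 0, 0, -1], [0, -0.1735, 0.0015, -0.255, 0, 0, -1]]]}}

```text
time_s: 4.32
tool_pos: [0.5076, 0.2553, 0.209]
tool_rot: [1.874, 2.134, 0.441]
wrist_force: [6.1, -4.2, 10.4]
width: 0.169
grip_force: 40.0
```

```bash
cat >> path.py <<'E'
def where():
    o=st(); R=Ro.from_rotvec(o['tool_rot']); gp=o['tool_pos']+R.apply([0,0,.003]); l=RS.inv().apply(gp-O)
    print('grip',l.round(4),'turn',.873+np.arctan2(l[0],l[2]-.115),'r',np.hypot(l[0],l[2]-.115),'F stand',RS.inv().apply(o['wrist_force']).round(1))
E
python3 - <<'E'
from path import *
where()
path(.5,np.linspace(.5,-.03,11)[1:],-.4,np.linspace(-.4,-.7,11)[1:])
E
```

```text
{'time_s': 4.3167, 'q': [0.383, -0.0627, 1.8002, -0.1168, 1.0113, 0.2955], 'tool_pos': [0.5076, 0.2553, 0.209], 'tool_rot': [1.8738, 2.1343, 0.4415], 'wrist_force': [6.0926, -4.244, 10.3666], 'torque': [-0.6408, -1.6168, -0.3595], 'width': 0.1694, 'grip_force': 39.9957}
grip [-0.034   0.1559  0.2062] turn 0.5166037893357934 r 0.09733313848220004 F stand [ 5.5 -5.  10.4]
0.447 [-0.0, -0.0128, -0.0] -0.019
0.394 [-0.0, -0.0256, 0.0007] -0.038
0.341 [-0.0, -0.0383, 0.002] -0.057
0.288 [-0.0, -0.051, 0.004] -0.076
0.235 [-0.0, -0.0635, 0.0067] -0.095
0.182 [-0.0, -0.0759, 0.01] -0.115
0.129 [-0.0, -0.0881, 0.014] -0.134
0.076 [-0.0, -0.1, 0.0186] -0.153
0.023 [-0.0, -0.1117, 0.0238] -0.172
-0.03 [-0.0, -0.1231, 0.0297] -0.191
```

{"api": "arm_command", "payload": {"moves": [[[0, -0.013, -0.003, -0.019, 0, 0, -1], [0, -0.0255, -0.003, -0.038, 0, 0, -1], [0, -0.0385, -0.002, -0.057, 0, 0, -1], [0, -0.051, 0, -0.076, 0, 0, -1], [0, -0.0635, 0.003, -0.095, 0, 0, -1], [0, -0.076, 0.006, -0.115, 0, 0, -1], [0, -0.088, 0.01, -0.134, 0, 0, -1], [0, -0.1, 0.015, -0.153, 0, 0, -1], [0, -0.112, 0.02, -0.172, 0, 0, -1], [0, -0.1165, 0.022, -0.18, 0, 0, -1]]]}}

```text
time_s: 5.15
tool_pos: [0.4669, 0.25, 0.1808]
tool_rot: [1.717, 1.956, 0.698]
wrist_force: [-5.0, -8.7, 12.9]
width: 0.173
grip_force: 41.4
```

```bash
python3 - <<'E'
from path import *
where()
E
```

```text
{'time_s': 5.15, 'q': [0.4646, -0.2274, 2.093, -0.3515, 0.6482, 0.5472], 'tool_pos': [0.4669, 0.25, 0.1808], 'tool_rot': [1.7166, 1.9558, 0.6982], 'wrist_force': [-4.9893, -8.7022, 12.8548], 'torque': [-0.788, -0.5544, -0.7444], 'width': 0.1733, 'grip_force': 41.3921}
grip [-0.0743  0.1561  0.1785] turn 0.00913480018559254 r 0.09769564813822773 F stand [-6.1 -8.  12.9]
```

{"api": "arm_command", "payload": {"moves": [[[0, 0, 0, 0, 0, 0, -0.3], [0, 0, 0, 0, 0, 0, 0], [0, 0, 0, 0, 0, 0, 0], [0, 0, 0, 0, 0, 0, 0], [0, 0, -0.04, 0, 0, 0, 0], [0, 0, -0.1, 0, 0, 0, 0], [0, 0, -0.18, 0, 0, 0, 0], [0, 0, -0.26, 0, 0, 0, 0], [0, 0, -0.33, 0.1, 0, 0, 0.5], [0, 0, -0.33, 0.18, 0, 0, 1]]]}}

```text
time_s: 5.98
tool_pos: [0.3821, 0.2403, 0.2878]
tool_rot: [1.853, 2.118, 0.479]
wrist_force: [0.5, -0.6, 1.2]
width: 0.766
grip_force: 0.0
```

```bash
python3 - <<'E'
from path import *
where(); p,d=cam('side'); q,e=cam('top')
im=np.hstack([cv2.resize(p[190:340,270:420],(400,400),interpolation=2),cv2.resize(q[150:250,185:285],(400,400),interpolation=2)])
cv2.imwrite('pics/up.png',cv2.convertScaleAbs(im,alpha=1.5)[:,:,::-1])
E
```

```text
{'time_s': 5.9833, 'q': [0.4879, -0.3706, 1.8932, -0.1562, 1.2042, 0.3798], 'tool_pos': [0.3821, 0.2403, 0.2878], 'tool_rot': [1.8527, 2.118, 0.4793], 'wrist_force': [0.5379, -0.5709, 1.2027], 'torque': [-0.0201, 0.1003, -0.0114], 'width': 0.766, 'grip_force': 0.0}
grip [-0.1601  0.1579  0.2851] turn 0.11776412697751437 r 0.23363148695215005 F stand [ 0.5 -0.6  1.2]
```

View pics/up.png

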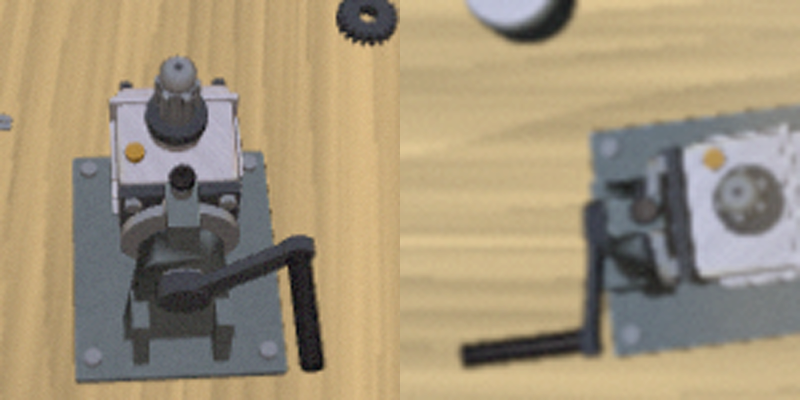

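Side crop: the shaft stands upright at (178,90), with the plunger knob (182,178) between the lugs. Top crop: the nose is at (740,190) and the grip lies to -x. Next I check the uprightness numbers and the spline phases.

```bash
cat > ph.py <<'E'
from h import *
def avg(n,k):
    L=[camera(n) for _ in range(k)]; d=np.stack([l[1] for l in L]); d[d<=0]=np.nan
    return np.mean([l[0].astype(float) for l in L],0),np.nanmedian(d,0)
E
python3 - <<'E'
from ph import *
A={n:avg(n,6) for n in('top','side')}
np.savez('avg.npz',tp=A['top'][0],td=A['top'][1],sp=A['side'][0],sd=A['side'][1])
for n in A:
    d=np.nan_to_num(A[n][1]); L=RS.inv().apply(cloud(n,d).reshape(-1,3)-O)
    m=(abs(L[:,0])<.04)&(abs(L[:,1])<.04)
    for lo,hi in((.225,.24),(.218,.2245),(.205,.217),(.178,.19)):
        s=L[m&(L[:,2]>lo)&(L[:,2]<hi)]
        if len(s): print(n,lo,len(s),s.mean(0).round(4),((s.min(0)+s.max(0))/2).round(4),np.ptp(s,axis=0).round(4))
    g=L[(L[:,1]>.14)&(L[:,1]<.18)&(L[:,2]>.155)&(L[:,2]<.2)&(L[:,0]<-.05)&(L[:,0]>-.1)]; print(n,'grip',len(g),g.mean(0).round(4),g.min(0).round(4),g.max(0).round(4))
# rectified patches: shaft at spline-top height .219, gear at hub top .046; grid 60mm, 0.2mm
def rect(n,c,h,half=.025,N=260):
    x=np.linspace(-half,half,N); X,Y=np.meshgrid(x,x) # image: right=-y, up=+x
    P=np.c_[c[0]-Y.ravel(),c[1]-X.ravel(),np.full(X.size,h)]
    uv=proj(n,P).astype(np.float32).reshape(N,N,2)
    return cv2.remap(A[n][0].astype(np.float32),uv[...,0],uv[...,1],cv2.INTER_CUBIC)
G=[.5418,-.3428]
rows=[np.hstack([rect(n,O[:2],.219),rect(n,O[:2],.235),rect(n,G,.046)]) for n in('top','side')]
im=np.clip(np.vstack(rows)*1.7,0,255).astype(np.uint8); cv2.imwrite('pics/rect.png',im[:,:,::-1])
E
```

```text
top 0.225 86 [ 0.0003 -0.0064  0.2331] [ 0.0009 -0.0056  0.2322] [0.0228 0.0234 0.0102]
top 0.218 15 [-0.0028 -0.0075  0.2197] [ 0.0005 -0.0051  0.2208] [0.0285 0.028  0.0055]
top 0.205 12 [-0.0081 -0.0122  0.2112] [-0.0043 -0.0107  0.2109] [0.0229 0.0193 0.0117]
top 0.178 119 [-0.0031 -0.0091  0.1821] [ 0.0006 -0.0057  0.1834] [0.0426 0.0427 0.0092]
top grip 106 [-0.0733  0.16    0.1822] [-0.0811  0.1401  0.1751] [-0.0651  0.1795  0.1869]
side 0.225 145 [ 0.0004 -0.004   0.2324] [-2.000e-04 -6.400e-03  2.305e-01] [0.0233 0.0232 0.0102]
side 0.218 42 [0.0007 0.0003 0.22  ] [-0.0004 -0.0018  0.221 ] [0.0304 0.0181 0.0061]
side 0.205 71 [0.0013 0.0022 0.2118] [-0.0004 -0.002   0.211 ] [0.0304 0.0215 0.0119]
side 0.178 210 [0.0011 0.0015 0.1819] [ 0.0007 -0.0037  0.184 ] [0.0428 0.0364 0.0119]
side grip 219 [-0.0722  0.1604  0.1814] [-0.0811  0.1401  0.1748] [-0.0651  0.1799  0.1844]
```

View pics/rect.png

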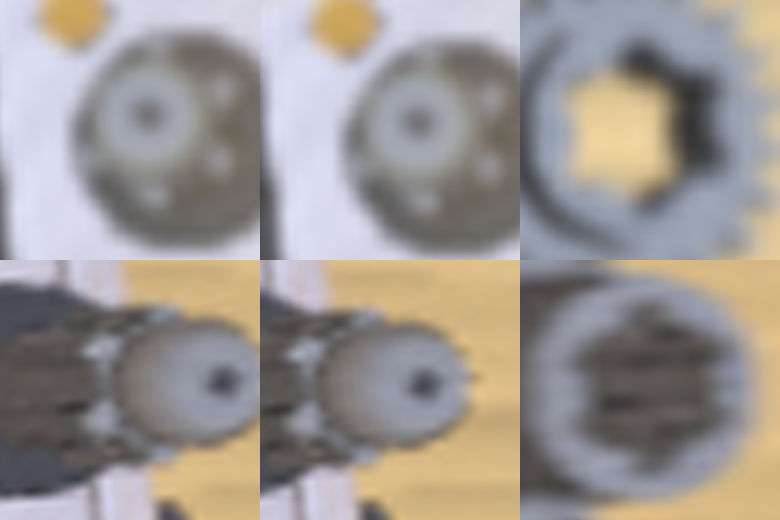

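```bash
cat > fit.py <<'E'
from h import *
from scipy.optimize import least_squares
Z=np.load('avg.npz'); I={'top':Z['tp'].mean(2),'side':Z['sp'].mean(2)}
def samp(n,c,h,r,th):
    P=np.c_[c[0]+r*np.cos(th),c[1]+r*np.sin(th),np.full(len(th),h)]; uv=proj(n,P).astype(np.float32)
    return cv2.remap(I[n].astype(np.float32),uv[:,0].reshape(-1,1),uv[:,1].reshape(-1,1),cv2.INTER_CUBIC).ravel()
def phase(n,c,h,rs,lo,hi,sign):
    th=np.deg2rad(np.arange(lo,hi,2.)); B=np.c_[np.ones_like(th),np.cos(th),np.sin(th),np.cos(2*th),np.sin(2*th),np.cos(6*th),np.sin(6*th)]
    y=sum(samp(n,c,h,r,th) for r in rs)/len(rs); k=np.linalg.lstsq(B,y,rcond=None)[0]*sign
    return np.rad2deg(np.arctan2(k[6],k[5]))/6%60, np.hypot(k[5],k[6])/np.std(y-B@(k*sign))
E
python3 - <<'E'
from fit import *
A=O+RS.apply([.0005,-.0058,0])
print('axis',A)
for dx in(-.0015,0,.0015):
  for dy in(-.0015,0,.0015):
    c=A+[dx,dy,0]; g=np.array([.5418,-.3428,0])+[dx,dy,0]
    print(dx,dy,'shaft top %.1f %.1f'%phase('top',c,.219,[.0138,.0145,.0152],-200,10,1),'side %.1f %.1f'%phase('side',c,.219,[.0138,.0145,.0152],-20,200,1),
     'gear side %.1f %.1f'%phase('side',g,.046,[.0145,.0152,.016],0,360,-1),'top %.1f %.1f'%phase('top',g,.046,[.0145,.0152,.016],-190,0,-1))
E
```

```text
axis [0.56463518 0.09990659 0.        ]
-0.0015 -0.0015 shaft top 2.8 1.4 side 56.4 3.3 gear side 1.3 1.3 top 9.9 1.5
-0.0015 0 shaft top 1.6 3.5 side 56.4 2.4 gear side 2.4 1.5 top 9.7 3.4
-0.0015 0.0015 shaft top 2.1 3.3 side 55.0 1.3 gear side 3.5 1.2 top 10.2 5.7
0 -0.0015 shaft top 57.6 1.7 side 0.7 3.8 gear side 3.3 2.9 top 4.2 2.0
0 0 shaft top 58.2 4.4 side 1.3 2.3 gear side 3.5 4.8 top 5.1 6.5
0 0.0015 shaft top 58.8 3.5 side 4.6 1.2 gear side 3.7 2.7 top 6.0 5.7
0.0015 -0.0015 shaft top 53.0 2.0 side 6.1 2.4 gear side 4.8 1.9 top 59.8 2.7
0.0015 0 shaft top 54.7 3.5 side 7.4 2.3 gear side 4.4 2.1 top 1.4 8.8
0.0015 0.0015 shaft top 55.4 2.2 side 11.7 1.9 gear side 4.0 1.5 top 2.1 3.8
```

```bash
python3 - <<'E'
from h import *
T=down(1.706+np.deg2rad(4.3)); G=np.array([.5418,-.3428,0])
shift([.44,-.08,.32],T); shift(G+[0,0,.13],T)
E
```

```text
cmd [-0.8096  0.0701 -0.0698] [ 0.2807  0.0113 -0.0504]
cmd [-1.494   0.0186  0.4312] [ 0.2807  0.0113 -0.0504]
```

{"api": "arm_command", "payload": {"moves": [[[-0.08, 0.007, -0.03, 0.05, 0.002, -0.01, 1], [-0.16, 0.014, -0.06, 0.1, 0.004, -0.02, 1], [-0.24, 0.021, -0.07, 0.15, 0.006, -0.03, 1], [-0.32, 0.028, -0.07, 0.2, 0.008, -0.04, 1], [-0.4, 0.035, -0.07, 0.25, 0.01, -0.05, 1], [-0.48, 0.042, -0.07, 0.28, 0.011, -0.05, 1], [-0.56, 0.049, -0.07, 0.28, 0.011, -0.05, 1], [-0.64, 0.056, -0.07, 0.28, 0.011, -0.05, 1], [-0.72, 0.063, -0.07, 0.28, 0.011, -0.05, 1], [-0.81, 0.07, -0.07, 0.28, 0.011, -0.05, 1]]]}}

```text
time_s: 7.52
tool_pos: [0.4401, -0.0816, 0.3202]
tool_rot: [1.976, 2.441, 0.001]
wrist_force: [0.2, 0.1, 0.3]
width: 1.001
grip_force: 0.0
```

```bash
python3 - <<'E'
from h import *
st()
T=down(1.706+np.deg2rad(4.3)); G=np.array([.5418,-.3428,0])
shift(G+[0,0,.15],T); shift(G+[0,0,.041],T)
E
```

```text
{'time_s': 7.5167, 'q': [-0.356, -0.1339, 1.5907, 0.0002, 1.6835, -0.5655], 'tool_pos': [0.4401, -0.0816, 0.3202], 'tool_rot': [1.9763, 2.4407, 0.001], 'wrist_force': [0.1659, 0.0926, 0.3431], 'torque': [0.0113, 0.0064, -0.0533], 'width': 1.0011, 'grip_force': 0.0}
cmd [-0.6914  0.1125  0.426 ] [ 0.0008  0.0003 -0.0005]
cmd [-0.6912  0.1122  0.6985] [ 0.0008  0.0003 -0.0005]
```

{"api": "arm_command", "payload": {"moves": [[[-0.08, 0.013, 0.05, 0, 0, 0, 1], [-0.16, 0.026, 0.1, 0, 0, 0, 1], [-0.24, 0.039, 0.15, 0, 0, 0, 1], [-0.32, 0.052, 0.2, 0, 0, 0, 1], [-0.4, 0.065, 0.25, 0, 0, 0, 1], [-0.48, 0.078, 0.3, 0, 0, 0, 1], [-0.56, 0.091, 0.35, 0, 0, 0, 1], [-0.64, 0.104, 0.4, 0, 0, 0, 1], [-0.691, 0.112, 0.426, 0, 0, 0, 1], [-0.691, 0.112, 0.426, 0, 0, 0, 1]]]}}

```text
time_s: 8.35
tool_pos: [0.5412, -0.3441, 0.1459]
tool_rot: [-1.978, -2.437, 0.0]
wrist_force: [1.3, -0.3, -0.3]
width: 1.003
grip_force: 0.0
```

{"api": "arm_command", "payload": {"moves": [[[0, 0, 0.03, 0, 0, 0, 1], [0, 0, 0.07, 0, 0, 0, 1], [0, 0, 0.12, 0, 0, 0, 1], [0, 0, 0.16, 0, 0, 0, 1], [0, 0, 0.2, 0, 0, 0, 1], [0, 0, 0.23, 0, 0, 0, 1], [0, 0, 0.255, 0, 0, 0, 1], [0, 0, 0.265, 0, 0, 0, 1], [0, 0, 0.272, 0, 0, 0, 1], [0, 0, 0.272, 0, 0, 0, 1]]]}}

```text
time_s: 9.18
tool_pos: [0.5416, -0.3412, 0.0411]
tool_rot: [1.976, 2.441, 0.001]
wrist_force: [0.3, -0.5, 0.7]
width: 1.002
grip_force: 0.0
```

```bash
python3 - <<'E'
from h import *
st()
T=down(1.706+np.deg2rad(4.3)); G=np.array([.5418,-.3428,0])
shift(G+[0,0,.041],T)
E
```

```text
{'time_s': 9.1833, 'q': [-0.6826, 0.4297, 1.5268, 0.0005, 1.1842, -0.8923], 'tool_pos': [0.5416, -0.3412, 0.0411], 'tool_rot': [1.9764, 2.4408, 0.0007], 'wrist_force': [0.3154, -0.4664, 0.6763], 'torque': [-0.0313, 0.0321, -0.0094], 'width': 1.0018, 'grip_force': 0.0}
cmd [-0.0041 -0.0004  0.0002] [ 0.0006  0.0003 -0.0005]
```

{"api": "arm_command", "payload": {"moves": [[[-0.004, 0, 0, 0, 0, 0, 0.6], [-0.004, 0, 0, 0, 0, 0, 0.2], [-0.004, 0, 0, 0, 0, 0, -0.2], [-0.004, 0, 0, 0, 0, 0, -0.6], [-0.004, 0, 0, 0, 0, 0, -1], [-0.004, 0, 0, 0, 0, 0, -1], [-0.004, 0, 0, 0, 0, 0, -1], [-0.004, 0, 0, 0, 0, 0, -1], [-0.004, 0, 0, 0, 0, 0, -1], [-0.004, 0, 0, 0, 0, 0, -1]]], "squeeze": 80}}

```text
time_s: 10.02
tool_pos: [0.542, -0.3431, 0.042]
tool_rot: [1.976, 2.44, 0.0]
wrist_force: [-2.0, 0.7, 7.1]
width: 0.493
grip_force: 82.2
```

{"api": "arm_command", "payload": {"moves": [[[0, 0, -0.03, 0, 0, 0, -1], [0, 0, -0.08, 0, 0, 0, -1], [0, 0, -0.15, 0, 0, 0, -1], [0, 0, -0.23, 0, 0, 0, -1], [0, 0, -0.31, 0, 0, 0, -1], [0, 0, -0.4, 0, 0, 0, -1], [0, 0, -0.48, 0, 0, 0, -1], [0, 0, -0.56, 0, 0, 0, -1], [0, 0, -0.65, 0, 0, 0, -1], [0, 0, -0.7, 0, 0, 0, -1]]]}}

```text
time_s: 10.85
tool_pos: [0.5414, -0.3426, 0.3259]
tool_rot: [1.974, 2.438, 0.001]
wrist_force: [0.2, -0.1, -4.7]
width: 0.491
grip_force: 82.8
```

```bash
python3 - <<'E'
from h import *
st(); A=np.array([.56464,.0999,0])
p,d=cam('side'); cv2.imwrite('pics/held.png',cv2.resize(p[20:220,250:500],None,fx=3,fy=3)[:,:,::-1])
T=down(1.706); shift(A+[0,0,.30],T)
E
```

```text
{'time_s': 10.85, 'q': [-0.6845, 0.2761, 1.142, 0.0005, 1.719, -0.8939], 'tool_pos': [0.5414, -0.3426, 0.3259], 'tool_rot': [1.9742, 2.438, 0.0007], 'wrist_force': [0.1821, -0.0678, -4.7281], 'torque': [-0.017, -0.0432, 0.037], 'width': 0.491, 'grip_force': 82.7902}
cmd [1.0715 0.2855 0.067 ] [0.0037 0.0039 0.0473]
```

View pics/held.png

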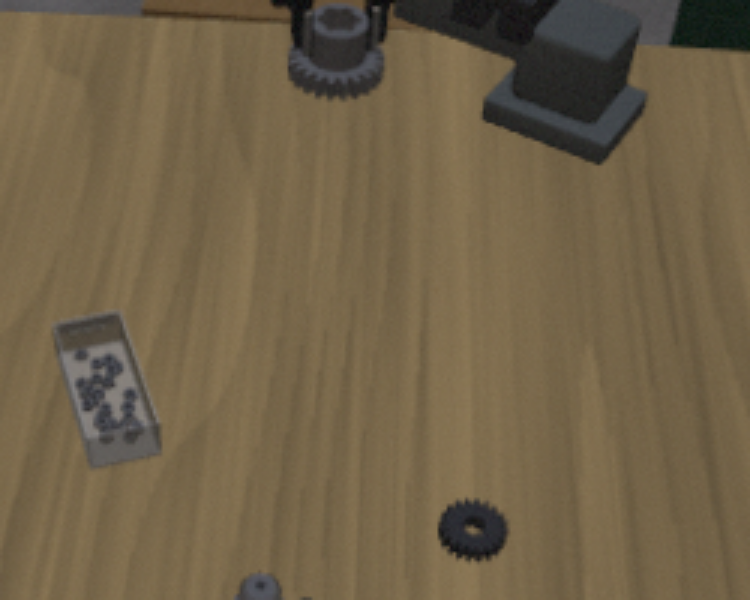

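The gear is held upright (bore at (340,20)); the drawer and spare are untouched.

{"api": "arm_command", "payload": {"moves": [[[0.08, 0.022, 0, 0, 0, 0.005, -1], [0.18, 0.048, 0, 0, 0, 0.01, -1], [0.28, 0.075, 0, 0, 0, 0.015, -1], [0.38, 0.1, 0, 0, 0, 0.02, -1], [0.48, 0.128, 0, 0, 0, 0.025, -1], [0.58, 0.155, 0, 0, 0, 0.03, -1], [0.68, 0.18, 0, 0, 0, 0.035, -1], [0.78, 0.208, 0, 0, 0, 0.04, -1], [0.88, 0.235, 0, 0, 0, 0.045, -1], [0.96, 0.255, 0, 0, 0, 0.047, -1]]]}}

```text
time_s: 11.73
tool_pos: [0.5608, 0.0569, 0.3208]
tool_rot: [-2.065, -2.367, -0.001]
wrist_force: [0.2, -0.1, -5.2]
width: 0.488
grip_force: 82.8
```

```bash
python3 - <<'E'
from h import *
st(); A=np.array([.56464,.0999,0]); T=down(1.706); shift(A+[0,0,.30],T)
E
```

```text
{'time_s': 11.7333, 'q': [-0.0357, 0.1133, 1.3448, 0.0004, 1.6833, -0.1717], 'tool_pos': [0.5608, 0.0569, 0.3208], 'tool_rot': [-2.0653, -2.3672, -0.0008], 'wrist_force': [0.2424, -0.1217, -5.1653], 'torque': [-0.0652, -0.0324, 0.0088], 'width': 0.4883, 'grip_force': 82.8011}
cmd [0.1051 0.0241 0.052 ] [ 0.0002 -0.0002  0.0005]
```

{"api": "arm_command", "payload": {"moves": [[[0.03, 0.007, 0, 0, 0, 0, -1], [0.06, 0.014, 0, 0, 0, 0, -1], [0.09, 0.02, 0, 0, 0, 0, -1], [0.105, 0.024, 0, 0, 0, 0, -1], [0.105, 0.024, 0, 0, 0, 0, -1], [0.105, 0.024, 0.02, 0, 0, 0, -1], [0.105, 0.024, 0.04, 0, 0, 0, -1], [0.105, 0.024, 0.052, 0, 0, 0, -1], [0.105, 0.024, 0.052, 0, 0, 0, -1], [0.105, 0.024, 0.052, 0, 0, 0, -1]]]}}

```text
time_s: 12.57
tool_pos: [0.5653, 0.0965, 0.2997]
tool_rot: [2.067, 2.366, -0.0]
wrist_force: [-0.4, 0.1, -5.4]
width: 0.489
grip_force: 82.9
```

```bash
python3 - <<'E'
from h import *
st(); A=np.array([.56464,.0999,0]); T=down(1.706); shift(A+[0,0,.30],T)
im=[]
for n in('side','top'):
    p,d=cam(n); u,v=proj(n,A+[0,0,.24])[0].astype(int); print(n,u,v)
    im.append(cv2.resize(p[v-40:v+40,u-40:u+40],(400,400),interpolation=2))
    P=cloud(n,d).reshape(-1,3); m=np.hypot(P[:,0]-A[0],P[:,1]-A[1])<.045
    # gear disc top ring seen between fingers
    s=P[m&(P[:,2]>.262)&(P[:,2]<.28)]; print(n,len(s),((s.min(0)+s.max(0))/2).round(4) if len(s) else '',np.ptp(s,axis=0).round(4) if len(s) else '')
cv2.imwrite('pics/over.png',cv2.convertScaleAbs(np.hstack(im),alpha=1.6)[:,:,::-1])
E
```

```text
{'time_s': 12.5667, 'q': [0.0348, 0.1363, 1.3608, -0.0003, 1.6445, -0.1001], 'tool_pos': [0.5653, 0.0965, 0.2997], 'tool_rot': [2.0665, 2.366, -0.0003], 'wrist_force': [-0.3665, 0.083, -5.4207], 'torque': [-0.009, 0.0284, 0.0159], 'width': 0.4892, 'grip_force': 82.8715}
cmd [ 0.0087 -0.0004 -0.0007] [-0.      0.0002 -0.0002]
side 336 213
side 573 [0.5649 0.1047 0.271 ] [0.0705 0.0532 0.0179]
top 268 197
top 0
```

View pics/over.png

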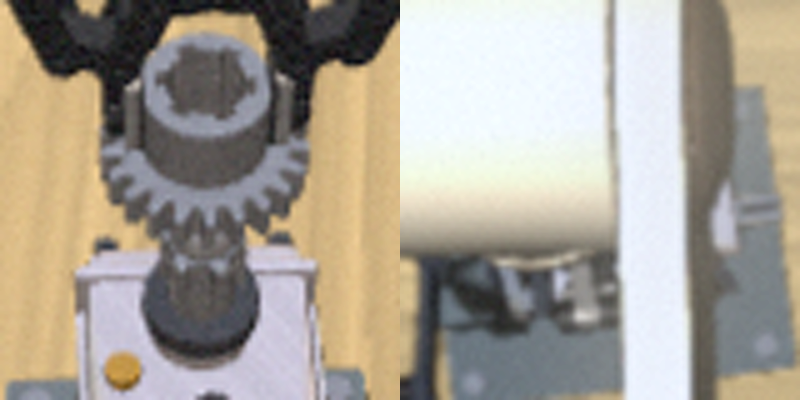

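Side crop: the gear is above the shaft, roughly concentric (hub top at (207,85), splines at (205,265)). The top view is blocked by the arm. I measure hub centre and groove phase in the same side camera as the shaft.

```bash
python3 - <<'E'
from ph import *
p,d=avg('side',5); np.savez('avg2.npz',p=p,d=d)
o=observe(); tz=o['tool_pos'][2]; print(o['tool_pos'])
P=cloud('side',np.nan_to_num(d)).reshape(-1,3); h=tz-.042+.046
m=np.hypot(P[:,0]-.565,P[:,1]-.0985)<.03; s=P[m&(abs(P[:,2]-h)<.004)]
print('hub top',len(s),((s.min(0)+s.max(0))/2).round(4),np.ptp(s,axis=0).round(4), s[:,2].mean())
import fit
fit.I['side']=p.mean(2)
for dx in(-.001,0,.001):
  for c in((.565+dx,.0965),(.565+dx,.0985),(.565+dx,.1)): 
    print(c,h,'%.1f %.1f'%fit.phase('side',c,h,[.0145,.0152,.016],0,360,-1))
# bright ring fit: maximise mean in ring 17.2..21 minus outside 23..25 (-y side less reliable)
from scipy.optimize import minimize
th=np.deg2rad(np.arange(0,360,4.))
def cost(c): return -sum(fit.samp('side',c,h,r,th).mean() for r in(.018,.0195,.021))+sum(fit.samp('side',c,h,r,th).mean() for r in(.0235,.025))*1.5
b=min(((cost((x,y)),x,y) for x in np.arange(.558,.572,.0005) for y in np.arange(.09,.108,.0005))); print(b)
# shaft from first side average: nose silhouette at z .226, radius 12.5
Z=np.load('avg.npz'); S=cloud('side',np.nan_to_num(Z['sd'])).reshape(-1,3)
for lo,hi,r in((.2335,.237,.0125),(.222,.2295,.0125)):
    s=S[(np.hypot(S[:,0]-.5646,S[:,1]-.0999)<.02)&(S[:,2]>lo)&(S[:,2]<hi)]; print('nose',len(s),((s.min(0)+s.max(0))/2).round(4),np.ptp(s,axis=0).round(4))
E
```

```text
[0.56545177 0.09691924 0.30037579]
hub top 322 [0.5643 0.0958 0.3043] [0.0585 0.0446 0.0078] 0.3037113158158156
(0.564, 0.0965) 0.30437579193026865 58.6 2.1
(0.564, 0.0985) 0.30437579193026865 59.2 0.7
(0.564, 0.1) 0.30437579193026865 11.1 0.1
(0.565, 0.0965) 0.30437579193026865 59.2 3.8
(0.565, 0.0985) 0.30437579193026865 59.9 1.1
(0.565, 0.1) 0.30437579193026865 2.3 0.2
(0.566, 0.0965) 0.30437579193026865 59.5 3.7
(0.566, 0.0985) 0.30437579193026865 59.4 1.2
(0.566, 0.1) 0.30437579193026865 55.2 0.2Traceback (most recent call last):
  File "<stdin>", line 16, in <module>
  File "<stdin>", line 16, in <genexpr>
  File "<stdin>", line 15, in cost
  File "<stdin>", line 15, in <genexpr>
  File "fit.py", line 5, in samp
    P=np.c_[c[0]+r*np.cos(th),c[1]+r*np.sin(th),np.full(len(th),h)]; uv=proj(n,P).astype(np.float32)
                                                                        ~~~~^^^^^
  File "h.py", line 17, in proj
    c=camera_info(n); K=np.array(c['intrinsics']); C=np.atleast_2d(X)@np.array(c['R']).T+np.array(c['t'])
ValueError: time passes only in moves, steps and waits
```

{"api": "arm_command", "payload": {"moves": [[[0.0073, -0.0013, 0, 0, 0, 0, -1], [0.0073, -0.0013, 0, 0, 0, 0, -1], [0.0073, -0.0013, 0.02, 0, 0, 0, -1], [0.0073, -0.0013, 0.035, 0, 0, 0, -1], [0.0073, -0.0013, 0.045, 0, 0, 0, -1], [0.0073, -0.0013, 0.055, 0, 0, 0, -1], [0.0073, -0.0013, 0.062, 0, 0, 0, -1], [0.0073, -0.0013, 0.068, 0, 0, 0, -1], [0.0073, -0.0013, 0.073, 0, 0, 0, -1], [0.0073, -0.0013, 0.078, 0, 0, 0, -1]]]}}

```text
time_s: 13.75
tool_pos: [0.5646, 0.0997, 0.2689]
tool_rot: [2.065, 2.366, 0.001]
wrist_force: [0.1, -0.2, -5.0]
width: 0.491
grip_force: 82.9
```

```bash
sed -i 's/^def cam(n)/import functools; camera_info=functools.lru_cache(None)(camera_info)\ndef cam(n)/' h.py; cat > s.py <<'E'
from h import *
o=st(); R=Ro.from_rotvec(o['tool_rot']); print('F tool',R.inv().apply(o['wrist_force']).round(1),'T tool',R.inv().apply(o['torque']).round(2),'underside',round(o['tool_pos'][2]-.042-.173,4),'above seat')
E
python3 s.py
```

```text
{'time_s': 13.75, 'q': [0.0406, 0.1417, 1.4162, -0.0002, 1.5827, -0.095], 'tool_pos': [0.5646, 0.0997, 0.2689], 'tool_rot': [2.0653, 2.3661, 0.0008], 'wrist_force': [0.1224, -0.2434, -5.0115], 'torque': [-0.0004, 0.0139, -0.0227], 'width': 0.4911, 'grip_force': 82.9093}
F tool [-0.3  0.1  5. ] T tool [0.01 0.   0.02] underside 0.0539 above seat
```

{"api": "arm_command", "payload": {"moves": [[[0, 0, 0.004, 0, 0, 0, -1], [0, 0, 0.008, 0, 0, 0, -1], [0, 0, 0.012, 0, 0, 0, -1], [0, 0, 0.015, 0, 0, 0, -1], [0, 0, 0.018, 0, 0, 0, -1], [0, 0, 0.021, 0, 0, 0, -1], [0, 0, 0.023, 0, 0, 0, -1], [0, 0, 0.025, 0, 0, 0, -1], [0, 0, 0.027, 0, 0, 0, -1], [0, 0, 0.028, 0, 0, 0, -1]]]}}

```text
time_s: 14.58
tool_pos: [0.5645, 0.0998, 0.2577]
tool_rot: [2.065, 2.366, 0.001]
wrist_force: [-1.1, 0.5, -5.3]
width: 0.488
grip_force: 82.9
```

```bash
python3 s.py
```

```text
{'time_s': 14.5833, 'q': [0.0407, 0.145, 1.4348, -0.0002, 1.561, -0.0949], 'tool_pos': [0.5645, 0.0998, 0.2577], 'tool_rot': [2.0653, 2.3663, 0.0007], 'wrist_force': [-1.1411, 0.538, -5.3419], 'torque': [0.0514, 0.0254, -0.0223], 'width': 0.4881, 'grip_force': 82.9088}
F tool [ 0.7 -1.1  5.3] T tool [0.02 0.05 0.02] underside 0.0427 above seat
```

{"api": "arm_command", "payload": {"moves": [[[0, 0, 0.004, 0, 0, 0, -1], [0, 0, 0.008, 0, 0, 0, -1], [0, 0, 0.012, 0, 0, 0, -1], [0, 0, 0.015, 0, 0, 0, -1], [0, 0, 0.018, 0, 0, 0, -1], [0, 0, 0.021, 0, 0, 0, -1], [0, 0, 0.024, 0, 0, 0, -1], [0, 0, 0.027, 0, 0, 0, -1], [0, 0, 0.03, 0, 0, 0, -1], [0, 0, 0.03, 0, 0, 0, -1]]]}}

```text
time_s: 15.42
tool_pos: [0.5645, 0.0998, 0.2455]
tool_rot: [2.065, 2.366, 0.0]
wrist_force: [0.0, -0.2, -5.5]
width: 0.49
grip_force: 82.9
```

```bash
python3 s.py
```

```text
{'time_s': 15.4167, 'q': [0.0407, 0.1491, 1.4545, -0.0002, 1.5373, -0.0949], 'tool_pos': [0.5645, 0.0998, 0.2455], 'tool_rot': [2.0655, 2.3664, 0.0004], 'wrist_force': [0.0171, -0.2455, -5.5023], 'torque': [0.0084, -0.0208, 0.0206], 'width': 0.4901, 'grip_force': 82.9096}
F tool [-0.2 -0.   5.5] T tool [-0.02  0.01 -0.02] underside 0.0305 above seat
```

{"api": "arm_command", "payload": {"moves": [[[0, 0, 0.006, 0, 0, 0, -1], [0, 0, 0.012, 0, 0, 0, -1], [0, 0, 0.018, 0, 0, 0, -1], [0, 0, 0.024, 0, 0, 0, -1], [0, 0, 0.03, 0, 0, 0, -1], [0, 0, 0.036, 0, 0, 0, -1], [0, 0, 0.042, 0, 0, 0, -1], [0, 0, 0.048, 0, 0, 0, -1], [0, 0, 0.054, 0, 0, 0, -1], [0, 0, 0.058, 0, 0, 0, -1]]], "squeeze": 110}}

```text
time_s: 16.25
tool_pos: [0.5646, 0.0997, 0.2227]
tool_rot: [2.065, 2.366, 0.001]
wrist_force: [-2.3, 0.2, 3.8]
width: 0.485
grip_force: 113.6
```

```bash
python3 s.py
```

```text
{'time_s': 16.25, 'q': [0.0406, 0.1583, 1.4901, -0.0002, 1.492, -0.0949], 'tool_pos': [0.5646, 0.0997, 0.2227], 'tool_rot': [2.0652, 2.366, 0.001], 'wrist_force': [-2.2786, 0.2199, 3.7954], 'torque': [-0.0152, 0.5498, 0.0038], 'width': 0.4846, 'grip_force': 113.616}
F tool [ 0.5 -2.2 -3.8] T tool [ 0.55  0.06 -0.  ] underside 0.0077 above seat
```

{"api": "arm_command", "payload": {"moves": [[[0, 0, 0.002, 0, 0, 0, -1], [0, 0, 0.004, 0, 0, 0, -1], [0, 0, 0.006, 0, 0, 0, -1], [0, 0, 0.008, 0, 0, 0, -1], [0, 0, 0.01, 0, 0, 0, -1], [0, 0, 0.012, 0, 0, 0, -1], [0, 0, 0.014, 0, 0, 0, -1], [0, 0, 0.016, 0, 0, 0, -1], [0, 0, 0.018, 0, 0, 0, -1], [0, 0, 0.018, 0, 0, 0, -1]]]}}

```text
time_s: 17.08
tool_pos: [0.5647, 0.0998, 0.2161]
tool_rot: [2.065, 2.366, 0.002]
wrist_force: [-3.6, -0.1, 9.5]
width: 0.484
grip_force: 114.5
```

```bash
python3 s.py
```

```text
{'time_s': 17.0833, 'q': [0.0407, 0.1611, 1.5003, -0.0002, 1.4784, -0.0949], 'tool_pos': [0.5647, 0.0998, 0.2161], 'tool_rot': [2.0649, 2.3657, 0.0017], 'wrist_force': [-3.573, -0.0908, 9.4734], 'torque': [-0.0376, 0.9334, 0.0071], 'width': 0.484, 'grip_force': 114.4821}
F tool [ 0.4 -3.5 -9.5] T tool [ 0.93  0.09 -0.01] underside 0.0011 above seat
```

{"api": "arm_command", "payload": {"moves": [[[0, 0, 0.001, 0, 0, 0, -1], [0, 0, 0.002, 0, 0, 0, -1], [0, 0, 0.003, 0, 0, 0, -1], [0, 0, 0.004, 0, 0, 0, -1], [0, 0, 0.005, 0, 0, 0, -1], [0, 0, 0.006, 0, 0, 0, -1], [0, 0, 0.007, 0, 0, 0, -1], [0, 0, 0.008, 0, 0, 0, -1], [0, 0, 0.008, 0, 0, 0, -1], [0, 0, 0.008, 0, 0, 0, -1]]]}}

```text
time_s: 17.92
tool_pos: [0.565, 0.0998, 0.215]
tool_rot: [2.064, 2.364, 0.004]
wrist_force: [-9.6, -1.0, 30.2]
width: 0.482
grip_force: 116.9
```

```bash
python3 s.py
```

```text
{'time_s': 17.9167, 'q': [0.0407, 0.1608, 1.5029, -0.0003, 1.4737, -0.0949], 'tool_pos': [0.565, 0.0998, 0.215], 'tool_rot': [2.0636, 2.3644, 0.0043], 'wrist_force': [-9.6224, -1.0392, 30.1707], 'torque': [-0.1883, 2.2544, -0.0327], 'width': 0.4819, 'grip_force': 116.9031}
F tool [  0.3  -9.5 -30.2] T tool [2.26 0.12 0.03] underside 0.0 above seat
```

```bash
python3 - <<'E'
from h import *
p,d=cam('side'); cv2.imwrite('pics/end.png',cv2.convertScaleAbs(cv2.resize(p[160:340,250:430],(600,600),interpolation=2),alpha=1.5)[:,:,::-1])
P=cloud('side',d).reshape(-1,3); r=np.hypot(P[:,0]-.5646,P[:,1]-.0998)
s=P[(r>.015)&(r<.021)&(abs(P[:,2]-.219)<.008)]; print('hub top',np.median(s[:,2]),len(s))
s=P[(r>.024)&(r<.03)&(abs(P[:,2]-.189)<.008)]; print('disc top',np.median(s[:,2]),len(s))
L=RS.inv().apply(P-O); g=L[(L[:,1]>.14)&(L[:,1]<.18)&(L[:,2]>.155)&(L[:,2]<.2)&(L[:,0]<-.05)&(L[:,0]>-.1)]; print('grip',len(g),g.mean(0).round(4))
E
```

```text
hub top 0.217899265547477 159
disc top 0.1879741054379193 137
grip 218 [-0.0718  0.1604  0.1818]
```

View pics/end.png

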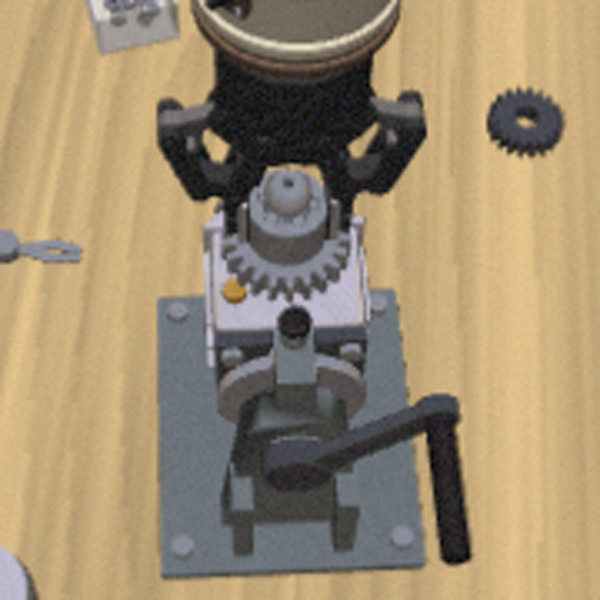

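The gear sits home in the gripper (hub top at (290,210), nose through the bore). The plunger knob (295,320) is still between the lugs and the crank has not moved.

```bash
python3 -c "
from station import *
print(job_done())"
```

```text
the job is handed in; nothing more can be done
None
```

I handed the job in at about 18 s with the shaft upright and the plunger in its notch; the large gear is meshed and held home by the gripper (about 30 N at the wrist), and nothing else on the bench was touched.

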